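Let the tube block down into the cooling tub with the ratchet hoist

ROBOT

A 6-joint arm with a two-finger parallel gripper is mounted at the origin on the work surface. World frame = base frame: x ahead of the robot, y to its left, z up, the work surface at z = 0. Lengths are in m, angles in rad, forces in N, time in s.
With the tool pointing down it reaches from about 0.35 to 0.975 m from the base axis. Payload 4.9 kg.
Tool frame: the origin (TCP) lies on the centre line of the jaws, within the pads' length; the fingertips stand 14 mm ahead of it and the grasp point (between the pads) lies 5 mm behind it; z points along the fingers, y is the line along which they close (so a half turn about z gives the same grasp; the last joint's range is limited). The gripper opens to 85 mm and grips with 20 to 120 N. Pads are 22 mm wide; open, the fingers measure 114 mm over their backs; the gripper's body (76 mm by 85 mm) begins 54 mm behind the grasp point. The pads swing forward as they close: fully open they stand 13 mm farther back than shut.
Start: joints at [1.102, 0.053, 1.613, -0, 1.476, -0.119], TCP at [0.214, 0.587, 0.211] pointing down, gripper open.
Joint ranges: [-3.01, 3.01], [-1.01, 2.22], [0.06, 2.58], [-1.02, 4.17], [0.09, 2.62], [-3.14, 3.14]. Speed limits (rad/s): [2.57, 2.57, 3.14, 3.14, 3.14, 3.14].

INTERFACE

Orientations are given as a unit quaternion [w, x, y, z].
In Python, from plant import * gives the robot as it stands.
- The arm moves only by the tool send_rows, never from a script. Its argument "steps" is a list of rows, each an object with "translation": the shift along the tool's x, y, z in cm, a list of three; "delta_rot": the turn, a rotation vector about the tool's x, y, z in rad, a list of three; "jaw": the finger opening in cm, from 0 to 8.54. In form: [{"translation": [dx, dy, dz], "delta_rot": [rx, ry, rz], "jaw": jaw}, ...]. A call has exactly 8 rows; each row is the pose to reach, as a shift and turn from the pose commanded when the call began, along the tool's axes at that moment; what a row does not reach only later rows make up. A row lasts 1/10 s, in which the tool goes at most 50 mm and 8.59 degrees, less where a joint would pass 70% of its speed; a pose out of reach is approached as far as the arm can. A call with a gripper value outside its range is refused whole. The fingers move at their own pace and stop on an object; the grip force is fixed at half the most. Time passes only in rows, so rows that repeat a pose let the fingers close, or fill a call up. It gives the time, the measured TCP pose, the force, the opening and the grip force at its end, in the units of the state.
- state(): the state, without advancing time (a new reading comes with each control period).
- grab_frame(name): name is "scene" or "top" or "wrist"; returns a dict with "pixels" (480x640x3 uint8, blue, green, red), "range_z" (480x640 float32, m along the optical axis (not along the pixel's ray), 0 where there is no reading), "fx", "fy", "cx", "cy" (pixels), "rvec" (rotation vector, rad) and "tvec" (3), from world to camera coordinates, as OpenCV has them. Camera axes: x right, y down, z forward; pixel columns grow to the right and rows downward; lengths in m; the calibration is good to about 2 mm. The wrist camera is an equidistant fisheye: a pixel r from the principal point sees the ray r / f radians off the axis. A picture is of the moment at which its call begins.
- job_done(): hands the job in; it is judged then, once.
The state is a dict: "time": time; "joint_pos": joint angles; "joint_vel": joint speeds; "joint_efforts": joint torques, N m; "tool_pos": TCP position; "tool_rot": TCP orientation; "contact_force": force on the tool from outside, world axes, zero at the start; "ft_torque": the same for the moment, N m; "gripper_width": opening from 0.0 (shut) to 1.0 (fully open); "grasp_force": force on a finger pad.
Only numpy, scipy, OpenCV 4.12 (cv2) and the standard library are available. Lean on these libraries where they do the work, as an engineer would, in place of code of your own. Each camera call takes 0.05 s, during which the arm holds its last target. There are 200 camera calls.

TASK

The block of sample tubes hangs from the bench hoist, held by the ratchet. Swing the yellow release lever fully over to the far side, wind the red crank handle up a little so that the spring lifts the pawl out of the ratchet, then let the crank turn back slowly by hand, never letting it run, until the block stands with its whole weight on the sprung plate in the tub. Do not press it down onto the plate, leave the lever over and the handle free, and do not disturb the things standing around.

Things in the scene. Friction and masses are not known exactly. Their poses are not given: they have to be found in the camera images.
- hoist: The hoist, fixed to the bench: a white gear housing 125 mm long (x) by 56 mm wide (y) and 180 mm high on a steel foot, with a guide column on its left. Origin on the bench under the crank's axis. Its x axis points away from the robot (yaw within 0.3 rad), y to the left, z up. Crank and ratchet wheel are on its right (-y) side, tub and tube block on its left (+y).
- crank_axis (a point): Point on the level axis of the crank (the axis runs along the hoist's y), 160 mm above the bench, 118 mm to the right of the hoist's origin, opposite the middle of the handle; does not move. Axes as the hoist's.
- handle_mid (a point): Middle of the red handle of the crank: a round sleeve 22 mm thick and 96 mm long, parallel to the crank's axis, free to spin on its pin; the crank arm is 56 mm from this point towards the housing and nothing is beyond the sleeve's other end. It goes round crank_axis in an upright circle of radius 75 mm. At the start it is on the robot's side, nearly level with the axis (12.7 mm above it); turning back (lowering) carries it up, over the top and down the far side.
- crank (a joint): Angle of the crank, rad: 0 at the start, + winds up (carriage rises 32 mm per rad; stop at about +0.45), - lets down (stop at -3.3). The handle's angle from straight up, measured towards the robot (the hoist's -x), is 1.40 + this value. The load pulls it to the - side with 4 to 10 N at the handle; with the pawl out and nobody holding it, it runs away. It must never turn back faster than 2 rad/s. The ratchet has 12 teeth.
- lever_knob (a point): Centre of the yellow ball (24 mm) at the end of the release lever on top of the housing; the lever is 68 mm from its pivot to here and swings in the hoist's x-z plane. At the start it leans 0.35 rad towards the robot; the pivot is 55 mm ahead (+x) of the hoist's origin, 10 mm to the left and 207 mm above the bench.
- release (a joint): Angle of the release lever, rad: 0 = hold (leans to the robot), 0.70 = release (leans 0.35 rad away, at its stop). Stays where it is left; takes about 4 N at the knob to move. It acts on the pawl only through a torsion spring.
- pawl_tip (a point): Underside of the nose of the brass pawl, on top of the ratchet wheel (toothed steel disc, 88 mm across, against the housing's right side). 196 mm above the bench while the pawl is in the ratchet, about 216 mm when lifted clear. With the lever over, the loaded tooth still traps the pawl; it springs up when the crank is wound up by about 0.03 to 0.1 rad.
- carriage: Steel cradle with the green tube block (118 x 72 x 45 mm, tubes with coloured caps), together 1.35 to 2.1 kg, hanging from the hoist; moves straight up and down with the crank. Origin: centre of the underside of the cradle (146 x 80 mm), 125 mm above the bench at the start.
- tub: White open tub, 176 x 134 x 70 mm, wall 4 mm, fixed under the tube block. Origin: centre of its underside, on the bench. In it lies a blue plate on springs (8 N per mm, 12 mm travel) whose top is anywhere from 31 to 62 mm above the bench; it is not measured, so the landing (crank at about -1.9 to -3.1) must be felt: from first touch the pull on the handle fades to nothing over about 2 to 3 mm of sinking. Plate and block must never be pressed together with more than 45 N.
- reagent: Amber bottle, 60 mm across, 130 mm high, standing; origin at the centre of its underside. Bystander.
- pot: Clear pot with red lid, 54 mm across, 75 mm high; origin at the centre of its underside. Bystander.
- tipbox: Blue closed box, 85 x 120 x 55 mm; origin at the centre of its underside. Bystander.

How it is judged:
By the outcome, as a careful person would: the job done as asked, in the order asked, and still so for the second after the job is handed in, with the robot touching nothing.
It also fails if it takes over 64 s, if anything falls off the work surface, if the arm or the gripper's body presses on something with over 40 N, if the wrist force passes 120 N, or if a joint passes its speed limit or range.

## Working session

There is one attempt and no reset: what is moved stays moved. The work goes in short steps, Python scripts to look and compute and a tool call to move; the robot and the scene stay as the last step left them, time stands still between calls to the robot, and variables do not carry over. Pictures are saved under pics/ and viewed, at most 10 in all, crops included, and the job is handed in when it is done.

Besides the shell and the picture viewer there is one more tool, called after ">>>" as a command line: name --argument value ..., lists and objects as JSON in quotes. send_rows: Moves the arm, as the interface text tells. Its arguments: {"type":"object","properties":{"steps":{"type":"array","items":{"type":"object","properties":{"translation":{"type":"array","items":{"type":"number"}},"delta_rot":{"type":"array","items":{"type":"number"}},"jaw":{"type":"number"}}}}},"required":["steps"]}

```bash
mkdir -p pics
cat > h.py <<'E'
from plant import *
import numpy as np, cv2
from scipy.spatial.transform import Rotation as R
def pts(f):
    "world xyz per pixel from depth (pinhole)"
    z=f["range_z"].astype(float); v,u=np.mgrid[:480,:640]
    c=np.stack([(u-f["cx"])/f["fx"]*z,(v-f["cy"])/f["fy"]*z,z],-1)
    M=cv2.Rodrigues(np.array(f["rvec"],float))[0]
    w=(c-np.array(f["tvec"],float).ravel())@M
    w[z==0]=np.nan
    return w
def mask(f,lo,hi):
    return cv2.inRange(cv2.cvtColor(f["pixels"],cv2.COLOR_BGR2HSV),lo,hi)
def st():
    s=state(); q=s["tool_rot"]; 
    print("t",round(s["time"],2),"p",np.round(s["tool_pos"],4),"q",np.round(q,4),"F",np.round(s["contact_force"],2),"w",round(s["gripper_width"],3),"j",np.round(s["joint_pos"],3))
    return s
E
python3 - <<'E'
from h import *
s=st()
for n in("scene","top"):
    f=grab_frame(n); cv2.imwrite(f"pics/{n}0.png",f["pixels"]); w=pts(f)
    print(n,f["fx"],f["cx"],f["cy"],np.round(f["rvec"],3),np.round(f["tvec"],3))
    for nm,lo,hi in(("yellow",(22,120,120),(35,255,255)),("red",(0,150,90),(6,255,255)),("green",(45,80,50),(85,255,255)),("blue",(100,120,60),(125,255,255))):
        m=mask(f,lo,hi); k,l,stt,c=cv2.connectedComponentsWithStats(m)
        for i in range(1,k):
            if stt[i,4]>40:
                p=w[l==i]; print(nm,stt[i],np.round(c[i]),np.round(np.nanmedian(p,0),3),np.round(np.nanpercentile(p,3,axis=0),3),np.round(np.nanpercentile(p,97,axis=0),3))
E
```

```text
t 0.0 p [0.2139 0.5866 0.2097] q [-3.000e-04  1.740e-01  9.847e-01 -1.000e-03] F [ 0.21  1.21 -0.22] w 0.999 j [ 1.102  0.053  1.614  0.     1.476 -0.119]
scene 549.5092453245197 317.18449539840225 233.50597502060808 [ 2.188  1.348 -0.429] [-0.283 -0.258  1.632]
yellow [294 232  11  10  81] [299. 236.] [ 0.581 -0.02   0.281] [ 0.573 -0.027  0.274] [ 0.588 -0.009  0.285]
red [204 253  38  29 315] [222. 267.] [ 0.517 -0.172  0.184] [ 0.502 -0.213  0.177] [ 0.532 -0.13   0.189]
red [279 358  21  21 324] [289. 368.] [ 0.744 -0.126  0.076] [ 0.725 -0.145  0.073] [ 0.763 -0.108  0.08 ]
green [ 582   43   58   58 1618] [614.  70.] [0.422 1.008 0.226] [0.329 1.    0.191] [0.515 1.061 0.235]
green [304 213  55  37 636] [329. 232.] [0.532 0.069 0.176] [0.474 0.047 0.146] [0.569 0.131 0.18 ]
blue [615  42  10  15  72] [620.  48.] [0.391 1.043 0.264] [0.379 1.037 0.237] [0.398 1.053 0.273]
blue [268 191  42  41 626] [288. 208.] [0.336 0.054 0.056] [0.311 0.015 0.051] [0.392 0.118 0.061]
blue [294 214  10  10  46] [299. 219.] [0.385 0.068 0.057] [0.376 0.056 0.053] [0.393 0.084 0.06 ]
blue [326 2
[... 712 characters left out ...]
en [ 267  224   48   63 1247] [291. 256.] [0.505 0.092 0.177] [0.452 0.05  0.17 ] [0.564 0.133 0.181]
blue [289 225   8   9  58] [293. 229.] [0.554 0.087 0.209] [0.548 0.081 0.204] [0.562 0.095 0.214]
blue [303 227   8  23  50] [306. 237.] [0.571 0.062 0.055] [0.545 0.054 0.049] [0.594 0.069 0.06 ]
blue [261 238  42  63 435] [275. 274.] [0.482 0.136 0.055] [0.431 0.077 0.05 ] [0.562 0.161 0.06 ]
blue [280 256   8   9  61] [284. 260.] [0.492 0.104 0.208] [0.484 0.098 0.204] [0.5   0.112 0.213]
blue [301 264   8  10  66] [305. 268.] [0.475 0.062 0.208] [0.467 0.056 0.197] [0.483 0.07  0.212]
blue [ 273  314   57   44 1964] [301. 336.] [0.346 0.072 0.056] [0.307 0.018 0.051] [0.386 0.127 0.062]
```

View pics/scene0.png

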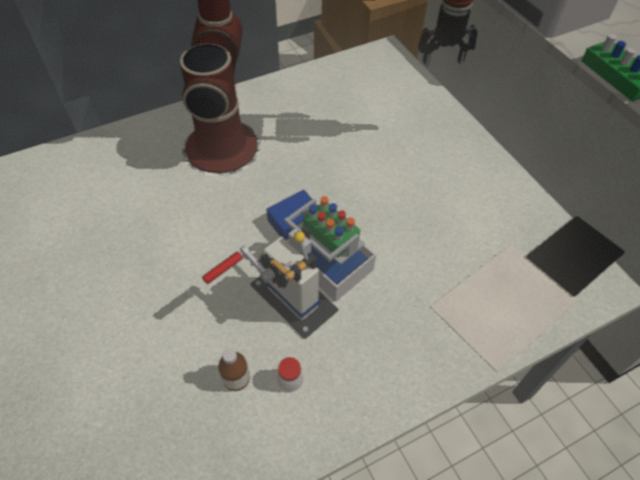

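View pics/top0.png

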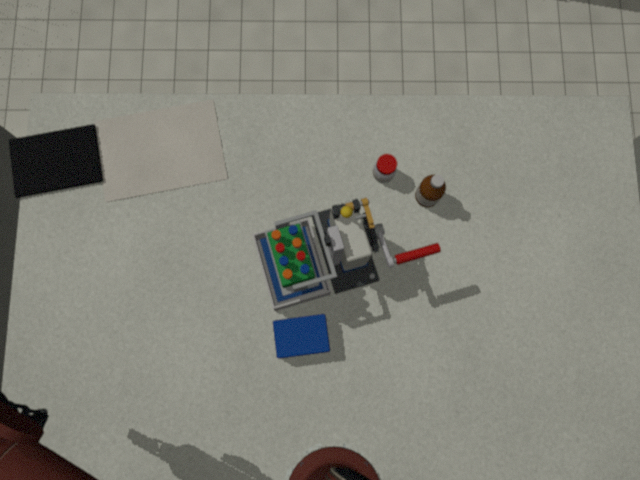

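Run:
```python
from h import *
for n in("scene","top"):
    f=grab_frame(n); w=pts(f); m=mask(f,(0,150,90),(6,255,255))
    k,l,s,c=cv2.connectedComponentsWithStats(m)
    i=[i for i in range(1,k) if s[i,4]>200 and abs(np.nanmedian(w[l==i][:,1])+.17)<.03][0]
    p=w[l==i]; p=p[~np.isnan(p[:,0])]; q=p[:,:2]; mu=q.mean(0); d=np.linalg.svd(q-mu)[2][0]; t=(q-mu)@d
    yaw=np.arctan2(d[1],d[0])%np.pi-np.pi/2; print(n,"handle yaw",yaw,"ext",t.min(),t.max(),mu+d*(t.min()+t.max())/2, "ztop",np.percentile(p[:,2],95))
f=grab_frame("top");w=pts(f)
g=mask(f,(45,80,50),(85,255,255))>0
# white housing top at z ~0.18
hm=(abs(w[...,2]-.18)<.006)&(w[...,0]>.4)&(w[...,0]<.7)&(w[...,1]>-.1)&(w[...,1]<.06)&~g
v,u=np.where(hm); print(len(v)); 
q=w[hm][:,:2].astype(np.float32); print("housing",cv2.minAreaRect(q), q.min(0),q.max(0))
q=w[g&(abs(w[...,2]-.177)<.008)][:,:2].astype(np.float32); print("green",cv2.minAreaRect(q))
```

```text
scene handle yaw 0.2834719568530839 ext -0.04517763478753289 0.04697376714911529 [ 0.51714431 -0.17122894] ztop 0.18793921534179253
top handle yaw 0.2753579299725655 ext -0.045505253924260164 0.048391001353941414 [ 0.51158708 -0.17020831] ztop 0.18878264941368722
1442
housing ((0.5419548153877258, -0.008564434945583344), (0.14510110020637512, 0.1852794587612152), 18.753122329711914) [ 0.44645452 -0.09972742] [0.62514573 0.0585941 ]
green ((0.5112632513046265, 0.0926157683134079), (0.1186528131365776, 0.07160432636737823), 16.876461029052734)
```

The views show the hoist at mid-scene: knob near (345,210) in top, handle near (417,253), bottle near (430,188), pot near (386,164), tip box near (301,336). The fit holds together: yaw is about 0.285, and the knob predicted from the handle agrees with the measured one. Next I check heights and clearances.

```bash
cat >> h.py <<'E'
YAW=0.285
EX=np.array([np.cos(YAW),np.sin(YAW),0]);EY=np.array([-np.sin(YAW),np.cos(YAW),0])
CA=np.array([0.584,-0.149,0.160]); O=CA-[0,0,.16]+.118*EY
def goal(p,yaw=YAW,s=None):
    "shift (cm) and turn in the tool frame to TCP p, pointing down, tool y at world yaw"
    s=s or state(); q=s["tool_rot"]; r=R.from_quat([q[1],q[2],q[3],q[0]])
    c,n=np.cos(yaw),np.sin(yaw); t=R.from_matrix(np.array([[n,c,0],[-c,n,0],[0,0,-1.]]))
    return np.round(r.inv().apply(np.array(p)-s["tool_pos"])*100,2), np.round((r.inv()*t).as_rotvec(),3)
E
python3 - <<'E'
from h import *
f=grab_frame("top");w=pts(f); a=w-O; hx=a@EX; hy=a@EY; z=w[...,2]
print("O",O)
for x0 in np.arange(-.1,.26,.02):
    r=[]
    for y0 in np.arange(-.2,.16,.02):
        m=(hx>=x0)&(hx<x0+.02)&(hy>=y0)&(hy<y0+.02); r.append(int(1000*np.nanmax(z[m])) if m.any() else 0)
    print(round(x0,2),*["%4d"%v for v in r])
K=O+.055*EX+.010*EY+[0,0,.207]-.0233*EX+[0,0,.0639]
print("knob",K)
pre=K-.06*EX+[0,0,.09]; print("pre",pre,goal(pre))
E
```

```text
O [ 0.55082342 -0.03575992  0.        ]
-0.1    7  184  186  187  186  186  186  187   22   17   16   17   17   76   75   75   74   76
-0.08    8  186  189  190  190  191  189  192   19   17   18   18  191  193  193  192  192  189
-0.06    5    8    6    6    6    7  181  185  184  186  187  182  194  192  177  214  211  213
-0.04    6    7   10    8    7    6  176  200  199  189  187  213  213  193  181  213  212  213
-0.02    7    9    9    8    8    6  177  206  206  186  187  217  230  223  179  215  210  213
0.0   10    9    7    7   10    6  176  214  214  185  279  216  228  225  181  214  211  214
0.02    7    8    7    9    9    2    0  216  215  281  289  276  211  193  180  213  213  212
0.04   90    6    7    8    8    7    0  221  220  221  277  220  192  192  176  212  213  212
0.06   94    9    8    6    9    7    0  213  220  218  214  220  191  193  192  191  191  189
0.08   89    7    7    7    8    7    7    4    0    0   13   20   17   75   75   74    0   77
0.1    7    8    5    7    7    9    5    8    7    6   14   19   16    7    7    4    6   10
0.12    8    
[... 610 characters left out ...]
    7    9    8    8    8    7    5    5
knob [ 0.57843312 -0.01725062  0.2709    ]Traceback (most recent call last):
  File "<stdin>", line 11, in <module>
  File "h.py", line 24, in goal
    c,n=np.cos(yaw),np.sin(yaw); t=R.from_matrix(np.array([[n,c,0],[-c,n,0],[0,0,-1.]]))
                                   ~~~~~~~~~~~~~^^^^^^^^^^^^^^^^^^^^^^^^^^^^^^^^^^^^^^^^
  File "scipy/spatial/transform/_rotation.pyx", line 1143, in scipy.spatial.transform._rotation.Rotation.from_matrix
ValueError: Non-positive determinant (left-handed or null coordinate frame) in rotation matrix 0: [[ 0.28115745  0.95966165  0.        ]
 [-0.95966165  0.28115745  0.        ]
 [ 0.          0.         -1.        ]].
```

```bash
sed -i 's/\[\[n,c,0\],\[-c,n,0\],/[[-n,c,0],[c,n,0],/' h.py
python3 - <<'E'
from h import *
K=O+.0317*EX+.010*EY+[0,0,.271]
pre=K-.06*EX+[0,0,.09]; print("pre",pre,goal(pre))
f=grab_frame("top");w=pts(f); a=w-O; hx=a@EX; hy=a@EY; z=w[...,2]
m=(z>.05)&(hx>0)&(hx<.12)&(hy<-.17)&(hy>-.3); print(hx[m].min(),hx[m].max(),hy[m].min(),hy[m].max(),z[m].max())
E
```

```text
pre [ 0.52085342 -0.03412006  0.361     ] (array([-50.1 , -47.84, -15.02]), array([-0.001,  0.   ,  0.936]))
0.0443944858880957 0.1036511045266781 -0.2512537194127863 -0.19194926244742153 0.1373176889293921
```

>>> send_rows --steps '[{"translation": [0,0,-4],"delta_rot": [0,0,0.1],"jaw": 0},{"translation": [-4,-4,-8],"delta_rot": [0,0,0.2],"jaw": 0},{"translation": [-8,-7,-11],"delta_rot": [0,0,0.3],"jaw": 0},{"translation": [-11,-10,-14],"delta_rot": [0,0,0.4],"jaw": 0},{"translation": [-14,-13,-15],"delta_rot": [0,0,0.5],"jaw": 0},{"translation": [-18,-16,-15],"delta_rot": [0,0,0.6],"jaw": 0},{"translation": [-21,-19,-15],"delta_rot": [0,0,0.7],"jaw": 0},{"translation": [-24,-22,-15],"delta_rot": [0,0,0.8],"jaw": 0}]'

```text
time: 1.15
tool_pos: [0.3626, 0.3013, 0.3617]
tool_rot: [0.0, 0.545, 0.838, 0.001]
contact_force: [1.0, -0.3, 0.1]
gripper_width: -0.005
grasp_force: 0.0
```

Run:
```python
from h import *
st(); K=O+.0317*EX+.010*EY+[0,0,.271]
print(goal(K-.06*EX+[0,0,.09]))
```

```text
t 1.15 p [0.3626 0.3013 0.3617] q [5.000e-04 5.452e-01 8.383e-01 8.000e-04] F [ 1.   -0.31  0.1 ] w -0.005 j [ 0.535 -0.364  1.738 -0.     1.765  0.118]
(array([-37.07,   0.87,   0.07]), array([ 0.002, -0.   ,  0.132]))
```

>>> send_rows --steps '[{"translation": [-5,0,0],"delta_rot": [0,0,0.13],"jaw": 0},{"translation": [-10,0,0],"delta_rot": [0,0,0.13],"jaw": 0},{"translation": [-15,0,0],"delta_rot": [0,0,0.13],"jaw": 0},{"translation": [-20,0.3,0],"delta_rot": [0,0,0.13],"jaw": 0},{"translation": [-25,0.5,0],"delta_rot": [0,0,0.13],"jaw": 0},{"translation": [-30,0.7,0],"delta_rot": [0,0,0.13],"jaw": 0},{"translation": [-34,0.8,0],"delta_rot": [0,0,0.13],"jaw": 0},{"translation": [-36,0.9,0],"delta_rot": [0,0,0.13],"jaw": 0}]'

```text
time: 1.95
tool_pos: [0.518, -0.0251, 0.3604]
tool_rot: [-0.0, 0.599, 0.801, -0.0]
contact_force: [0.1, 0.5, -0.2]
gripper_width: 0.003
grasp_force: 0.0
```

Run:
```python
from h import *
st(); K=O+.0317*EX+.010*EY+[0,0,.271]
print(goal(K-.045*EX+[0,0,.005]))
```

```text
t 1.95 p [ 0.518  -0.0251  0.3604] q [-1.000e-04  5.985e-01  8.011e-01 -4.000e-04] F [ 0.07  0.53 -0.21] w 0.003 j [-1.920e-01 -2.460e-01  1.647e+00 -1.000e-03  1.741e+00 -4.790e-01]
(array([-0.95,  1.52,  8.44]), array([-0.001,  0.   ,  0.002]))
```

>>> send_rows --steps '[{"translation": [-0.9,0.5,3],"delta_rot": [0,0,0],"jaw": 0},{"translation": [-0.9,1,6],"delta_rot": [0,0,0],"jaw": 0},{"translation": [-0.9,1.2,8.2],"delta_rot": [0,0,0],"jaw": 0},{"translation": [-0.9,1.5,8.4],"delta_rot": [0,0,0],"jaw": 0},{"translation": [-0.9,2.3,8.4],"delta_rot": [0,0,0],"jaw": 0},{"translation": [-0.9,3.1,8.4],"delta_rot": [0,0,0],"jaw": 0},{"translation": [-0.9,3.9,8.4],"delta_rot": [0,0,0],"jaw": 0},{"translation": [-0.9,4.7,8.4],"delta_rot": [0,0,0],"jaw": 0}]'

```text
time: 2.75
tool_pos: [0.5663, -0.0169, 0.2784]
tool_rot: [0.001, 0.597, 0.802, 0.001]
contact_force: [-0.1, 0.2, -0.0]
gripper_width: 0.003
grasp_force: 0.0
```

Run:
```python
from h import *
s=st(); K=O+.0317*EX+.010*EY+[0,0,.271]
print("tool rel knob0 hx,hy",(s["tool_pos"]-K)@EX,(s["tool_pos"]-K)@EY)
f=grab_frame("top");w=pts(f);m=mask(f,(22,120,120),(35,255,255)); print(np.nanmedian(w[m>0],0),m.sum()/255)
print((np.nanmedian(w[m>0],0)-K)@EX)
```

```text
t 2.75 p [ 0.5663 -0.0169  0.2784] q [1.000e-03 5.970e-01 8.023e-01 6.000e-04] F [-0.1   0.18 -0.04] w 0.003 j [-0.161 -0.119  1.669  0.     1.589 -0.452]
tool rel knob0 hx,hy -0.011498475498613048 0.003771837226425093
[0.47142151 0.10628021 0.20982745] 3.0
-0.06796332855757291
```

Run:
```python
from h import *
f=grab_frame("scene"); cv2.imwrite("pics/a.png",cv2.resize(f["pixels"][170:330,190:400],None,fx=3.5,fy=3.5,interpolation=cv2.INTER_CUBIC))
st()
```

```text
t 2.85 p [ 0.5661 -0.0168  0.2775] q [4.000e-04 5.968e-01 8.024e-01 2.000e-04] F [ 0.32 -0.2  -0.67] w -0.008 j [-0.161 -0.119  1.67   0.     1.589 -0.453]
```

View pics/a.png

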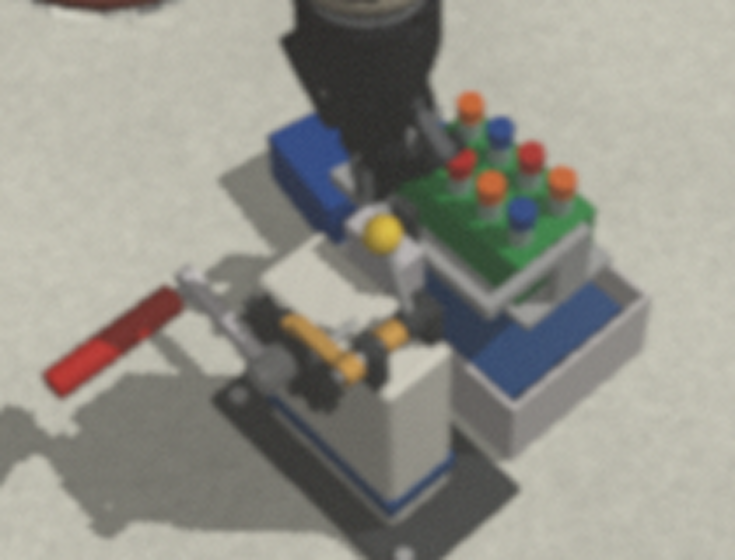

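The picture shows the shut fingers just behind the yellow knob at (382,234), which has not moved. I keep pushing.

>>> send_rows --steps '[{"translation": [-0.3,0.4,0],"delta_rot": [0,0,0],"jaw": 0},{"translation": [-0.3,0.9,0],"delta_rot": [0,0,0],"jaw": 0},{"translation": [-0.3,1.4,0],"delta_rot": [0,0,0],"jaw": 0},{"translation": [-0.3,1.9,0],"delta_rot": [0,0,0],"jaw": 0},{"translation": [-0.3,2.3,0],"delta_rot": [0,0,0],"jaw": 0},{"translation": [-0.3,2.6,0],"delta_rot": [0,0,0],"jaw": 0},{"translation": [-0.3,2.9,0],"delta_rot": [0,0,0],"jaw": 0},{"translation": [-0.3,3.1,0],"delta_rot": [0,0,0],"jaw": 0}]'

```text
time: 3.65
tool_pos: [0.5958, -0.011, 0.2769]
tool_rot: [0.0, 0.597, 0.802, -0.0]
contact_force: [-0.7, -0.4, 0.9]
gripper_width: 0.0
grasp_force: 0.0
```

Run:
```python
from h import *
f=grab_frame("scene"); w=pts(f)
s=st(); K=O+.0317*EX+.010*EY+[0,0,.271]
print("tool rel knob0 hx,hy",(s["tool_pos"]-K)@EX,(s["tool_pos"]-K)@EY, "F x",s["contact_force"]@EX)
m=mask(f,(22,120,120),(35,255,255)); k,l,q,c=cv2.connectedComponentsWithStats(m)
for i in range(1,k):
    if q[i,4]>15:
        p=np.nanmedian(w[l==i],0)-O; print(q[i],c[i],p@EX,p@EY,p[2])
```

```text
t 3.7 p [ 0.5959 -0.0109  0.2768] q [-0.      0.597   0.8022  0.    ] F [-1.3   0.09 -0.14] w 0.002 j [-0.143 -0.047  1.604  0.     1.585 -0.434]
tool rel knob0 hx,hy 0.018493056436948378 0.0011538824062430901 F x -1.218950467090588
[294 232  10  10  61] [298.04918033 237.01639344] 0.03422893322778305 0.004397827371097734 0.28000009427842043
```

Run:
```python
from h import *
f=grab_frame("scene"); g=grab_frame("wrist")
a=cv2.resize(f["pixels"][200:290,250:350],(500,450),interpolation=cv2.INTER_CUBIC)
b=cv2.resize(g["pixels"],(300,225)); b=cv2.copyMakeBorder(b,0,225,0,0,cv2.BORDER_CONSTANT)
cv2.imwrite("pics/b.png",np.hstack([a,b]))
```

```text
(no output)
```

View pics/b.png

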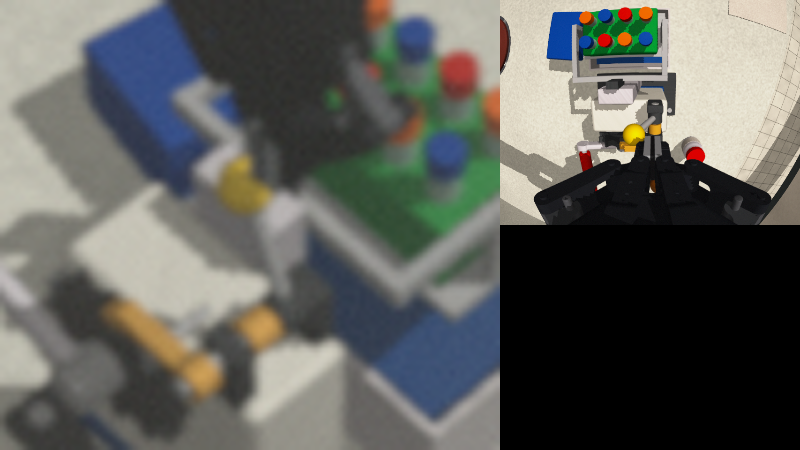

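The knob (245,185) has not moved and the fingertips are past it. I measure knob and fingertips in 3D from the wrist depth.

```bash
cat >> h.py <<'E'
def wpts(f):
    "world xyz per pixel, equidistant fisheye wrist camera"
    z=f["range_z"].astype(float); v,u=np.mgrid[:480,:640]
    x=(u-f["cx"])/f["fx"]; y=(v-f["cy"])/f["fy"]; r=np.hypot(x,y)+1e-9; k=np.tan(np.minimum(r,1.5))/r
    c=np.stack([x*k*z,y*k*z,z],-1)
    M=cv2.Rodrigues(np.array(f["rvec"],float))[0]
    w=(c-np.array(f["tvec"],float).ravel())@M; w[z==0]=np.nan
    return w
E
python3 - <<'E'
from h import *
g=grab_frame("wrist"); w=wpts(g); s=st()
a=w-O; H=np.stack([a@EX,a@EY,w[...,2]],-1)
t=s["tool_pos"]-O; print("tcp",t@EX,t@EY,t[2])
m=mask(g,(22,120,120),(35,255,255))>0; k,l,q,c=cv2.connectedComponentsWithStats(m.astype(np.uint8))
for i in range(1,k):
    if q[i,4]>80: print(q[i],np.nanpercentile(H[l==i],[5,50,95],axis=0).round(4).tolist())
d=(cv2.cvtColor(g["pixels"],cv2.COLOR_BGR2GRAY)<70)&(abs(H[...,0]-t@EX)<.04)&(abs(H[...,1]-t@EY)<.04)&(H[...,2]>.235)
for z in np.arange(.235,.34,.005):
    n=d&(H[...,2]>=z)&(H[...,2]<z+.005)
    if n.sum()>5: print(round(z,3),n.sum(),np.percentile(H[n],[2,98],axis=0).round(4)[:,:2].tolist())
E
```

```text
t 3.85 p [ 0.5955 -0.0111  0.2769] q [-0.      0.5971  0.8022 -0.    ] F [-0.44  0.88  0.13] w -0.004 j [-0.144 -0.047  1.604 -0.     1.585 -0.435]
tcp 0.04979577441674654 0.0111151379540323 0.2768537286336791
[ 263  264   47   47 1676] [[0.0206, 0.005, 0.2714], [0.0297, 0.0146, 0.2791], [0.0389, 0.0213, 0.2824]]
0.275 12 [[0.0179, 0.003], [0.0393, 0.0095]]
0.3 69 [[0.0371, 0.0182], [0.0597, 0.023]]
0.305 223 [[0.0359, 0.0178], [0.0611, 0.0228]]
0.31 257 [[0.0355, 0.0178], [0.0618, 0.023]]
0.315 271 [[0.0355, 0.0179], [0.0616, 0.0229]]
0.32 301 [[0.0354, 0.0178], [0.0619, 0.023]]
0.325 201 [[0.0355, 0.0181], [0.062, 0.0231]]
0.33 484 [[0.0472, 0.0013], [0.0503, 0.0231]]
0.335 449 [[0.032, 0.0049], [0.0657, 0.025]]
0.34 1520 [[0.023, 0.0053], [0.0758, 0.0255]]
```

Run:
```python
from h import *
g=grab_frame("wrist"); w=wpts(g); a=w-O; H=np.stack([a@EX,a@EY,w[...,2]],-1)
d=(H[...,0]>.033)&(H[...,0]<.065)&(H[...,1]>-.005)&(H[...,1]<.026)&(H[...,2]>.2)
for z in np.arange(.2,.34,.01):
    n=d&(H[...,2]>=z)&(H[...,2]<z+.01)
    if n.sum()>5:
        v,u=np.where(n); print(round(z,3),n.sum(),np.percentile(H[n],[2,98],axis=0).round(4)[:,:2].tolist(),np.median(g["pixels"][n],0),u.min(),u.max(),v.min(),v.max())
cv2.imwrite("pics/c.png",cv2.resize(g["pixels"][200:400,220:470],(800,640))[:600])
```

```text
0.2 36 [[0.0428, -0.0047], [0.0625, 0.0145]] [ 55.5 138.5 169. ] 316 346 242 271
0.21 1184 [[0.0423, -0.0044], [0.0624, 0.0255]] [63. 66. 66.] 314 348 228 275
0.22 102 [[0.0433, 0.008], [0.0511, 0.0145]] [143.  146.5 152.5] 315 330 249 261
0.23 111 [[0.0396, 0.0088], [0.0475, 0.0146]] [142. 146. 151.] 306 324 254 268
0.24 140 [[0.0355, 0.0085], [0.0443, 0.0146]] [142.  146.5 151.5] 300 318 259 275
0.25 70 [[0.0354, 0.0091], [0.0408, 0.0145]] [144. 151. 159.] 299 311 266 277
0.26 16 [[0.0336, 0.0134], [0.0406, 0.021]] [ 22. 134. 166.] 294 309 266 281
0.27 414 [[0.0331, 0.0063], [0.0404, 0.0207]] [  0.  193.5 233. ] 292 309 266 301
0.28 112 [[0.0331, 0.0069], [0.0369, 0.0159]] [  0. 126. 161.] 292 302 281 304
0.3 552 [[0.036, 0.0179], [0.0612, 0.0231]] [47.  51.5 57.5] 291 360 290 310
0.31 847 [[0.0355, 0.018], [0.0617, 0.0231]] [32. 31. 30.] 288 362 299 322
0.32 884 [[0.0355, 0.018], [0.0617, 0.0231]] [31. 31. 32.] 286 364 310 333
0.33 1172 [[0.0373, 0.002], [0.0611, 0.0242]] [21.  19.5 20. ] 277 376 324 384
0.34 2163 [[0.0352, 0.0035], [0.0623, 0.0254]] [22. 20. 20.] 275 379 333 409
```

View pics/c.png

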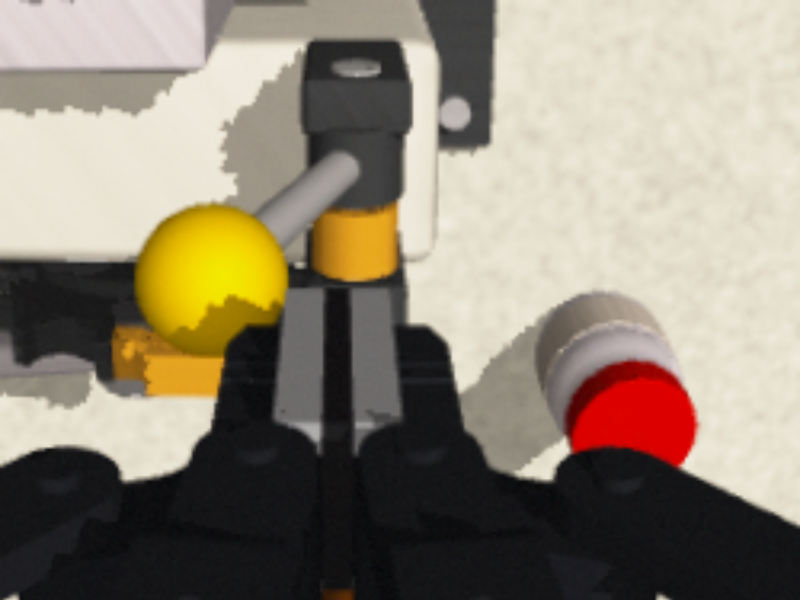

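The wrist view shows the fingertips ending at about crop (338,290), with the ball (212,280) beside them and the fingertips above it. I project the nominal tip into the cameras to check its offset.

Run:
```python
from h import *
s=st(); g=grab_frame("wrist"); f=grab_frame("scene")
for dz in(-.037,-.023,-.01,0,.014):
    p=s["tool_pos"]+np.array([0,0,-dz])+.011*EY
    out=[]
    M=cv2.Rodrigues(np.array(g["rvec"],float))[0]; c=M@p+np.array(g["tvec"]).ravel(); r=np.hypot(c[0],c[1]); th=np.arctan2(r,c[2])
    out=[g["cx"]+g["fx"]*th*c[0]/r,g["cy"]+g["fy"]*th*c[1]/r,c[2]]
    M=cv2.Rodrigues(np.array(f["rvec"],float))[0]; c=M@p+np.array(f["tvec"]).ravel()
    print("ahead",dz,np.round(out,3),"scene",f["fx"]*c[0]/c[2]+f["cx"],f["fy"]*c[1]/c[2]+f["cy"],c[2])
print(np.round(g["range_z"][285:315:3,328:334:5],3).tolist())
w=pts(f);a=w-O;hx=a@EX;hy=a@EY
n=(abs(hx-.05)<.015)&(abs(hy-.011)<.015)&(w[...,2]>.23);v,u=np.where(n);print(np.sort(w[...,2][n])[:20].round(3),u.mean(),v.max())
```

```text
t 3.9 p [ 0.5954 -0.0111  0.2769] q [-0.      0.5971  0.8022 -0.    ] F [ 0.02 -0.6   0.54] w -0.001 j [-0.144 -0.048  1.604 -0.     1.585 -0.435]
ahead -0.037 [3.28167e+02 3.04835e+02 1.38000e-01] scene 310.09505858582975 226.6572905343165 1.068967427395258
ahead -0.023 [3.27897e+02 2.89686e+02 1.52000e-01] scene 310.11927038267794 230.90897845157315 1.0803017248841398
ahead -0.01 [3.27683e+02 2.77717e+02 1.64000e-01] scene 310.14130224240915 234.77786073244508 1.090826429695244
ahead 0 [3.27537e+02 2.69633e+02 1.74000e-01] scene 310.15796265937263 237.7034962787885 1.0989223564730164
ahead 0.014 [3.27357e+02 2.59668e+02 1.87000e-01] scene 310.1808790475105 241.72770526930137 1.1102566539618979
[[0.24199999868869781, 0.24199999868869781], [0.2460000067949295, 0.24699999392032623], [0.14900000393390656, 0.14900000393390656], [0.1469999998807907, 0.1469999998807907], [0.14300000667572021, 0.1459999978542328], [0.14100000262260437, 0.1420000046491623], [0.1379999965429306, 0.13899999856948853], [0.1379999965429306, 0.13699999451637268], [0.13300000131130219, 0.1340000033378601], [0.13199999928474426, 0.13099999725818634]]
[0.23  0.231 0.233 0.234 0.234 0.235 0.235 0.236 0.236 0.237 0.237 0.239
 0.239 0.24  0.24  0.24  0.242 0.243 0.243 0.244] 303.8487394957983 254
```

The fingertips really end about 23 mm behind the reported TCP, so they passed over the ball. I go back, lower the tool and push.

>>> send_rows --steps '[{"translation": [0,-2.5,-0.5],"delta_rot": [0,0,0],"jaw": 0},{"translation": [0,-6.5,-0.5],"delta_rot": [0,0,0],"jaw": 0},{"translation": [0,-6.8,1.5],"delta_rot": [0,0,0],"jaw": 0},{"translation": [0,-6.8,3.6],"delta_rot": [0,0,0],"jaw": 0},{"translation": [0,-6.8,3.8],"delta_rot": [0,0,0],"jaw": 0},{"translation": [0,-5.5,3.8],"delta_rot": [0,0,0],"jaw": 0},{"translation": [0,-4,3.8],"delta_rot": [0,0,0],"jaw": 0},{"translation": [0,-3,3.8],"delta_rot": [0,0,0],"jaw": 0}]'

```text
time: 4.8
tool_pos: [0.5674, -0.0198, 0.2401]
tool_rot: [0.0, 0.597, 0.802, -0.0]
contact_force: [-2.8, -1.3, 3.0]
gripper_width: -0.001
grasp_force: 1.7
```

>>> send_rows --steps '[{"translation": [0,0.5,0],"delta_rot": [0,0,0],"jaw": 0},{"translation": [0,1,0],"delta_rot": [0,0,0],"jaw": 0},{"translation": [0,1.5,0],"delta_rot": [0,0,0],"jaw": 0},{"translation": [0,2,0],"delta_rot": [0,0,0],"jaw": 0},{"translation": [0,2.3,0],"delta_rot": [0,0,0],"jaw": 0},{"translation": [0,2.6,0],"delta_rot": [0,0,0],"jaw": 0},{"translation": [0,2.8,0],"delta_rot": [0,0,0],"jaw": 0},{"translation": [0,2.9,0],"delta_rot": [0,0,0],"jaw": 0}]'

```text
time: 5.6
tool_pos: [0.5945, -0.0114, 0.2385]
tool_rot: [-0.0, 0.597, 0.802, -0.0]
contact_force: [-2.1, -0.4, 0.7]
gripper_width: -0.001
grasp_force: 1.5
```

```bash
cat > kn.py <<'E'
from h import *
g=grab_frame("wrist"); w=wpts(g)
s=st(); K=O+.0317*EX+.010*EY+[0,0,.271]
print("tool rel knob0 hx,hy",(s["tool_pos"]-K)@EX,(s["tool_pos"]-K)@EY, "F x",s["contact_force"]@EX)
a=w-O; H=np.stack([a@EX,a@EY,w[...,2]],-1)
m=mask(g,(24,170,120),(35,255,255)); k,l,q,c=cv2.connectedComponentsWithStats(m)
for i in range(1,k):
    if q[i,4]>80: print(q[i],np.nanpercentile(H[l==i],[5,50,95],axis=0).round(4).tolist())
E
python3 kn.py
```

```text
t 5.65 p [ 0.5946 -0.0114  0.2385] q [-2.000e-04  5.971e-01  8.021e-01 -2.000e-04] F [-1.73 -1.55  0.65] w -0.001 j [-0.144 -0.033  1.654 -0.     1.522 -0.435]
tool rel knob0 hx,hy 0.01712950452086 0.0010988950986362466 F x -2.099084396593358
[ 366  299   51   51 1827] [[0.0655, 0.0091, 0.2739], [0.0725, 0.0163, 0.2802], [0.0813, 0.0216, 0.2835]]
```

>>> send_rows --steps '[{"translation": [0,0.2,0],"delta_rot": [0,0,0],"jaw": 0},{"translation": [0,0.4,0],"delta_rot": [0,0,0],"jaw": 0},{"translation": [0,0.5,0],"delta_rot": [0,0,0],"jaw": 0},{"translation": [0,0.6,0],"delta_rot": [0,0,0],"jaw": 0},{"translation": [0,0.7,0],"delta_rot": [0,0,0],"jaw": 0},{"translation": [0,0.75,0],"delta_rot": [0,0,0],"jaw": 0},{"translation": [0,0.8,0],"delta_rot": [0,0,0],"jaw": 0},{"translation": [0,0.8,0],"delta_rot": [0,0,0],"jaw": 0}]'

```text
time: 6.45
tool_pos: [0.5977, -0.0104, 0.2381]
tool_rot: [-0.004, 0.597, 0.802, -0.005]
contact_force: [-18.7, -6.4, 4.6]
gripper_width: -0.001
grasp_force: 10.1
```

```bash
python3 kn.py
```

```text
t 6.5 p [ 0.5977 -0.0104  0.2381] q [-0.0044  0.5975  0.8019 -0.005 ] F [-19.16  -5.58   5.71] w 0.0 j [-0.14  -0.017  1.638 -0.005  1.533 -0.43 ]
tool rel knob0 hx,hy 0.020389200234483845 0.001113068211867963 F x -19.951699017928668
[ 364  299   51   51 1845] [[0.0685, 0.0092, 0.2729], [0.0757, 0.0162, 0.2793], [0.0844, 0.0216, 0.2826]]
```

>>> send_rows --steps '[{"translation": [0,-2,0],"delta_rot": [0,0,0],"jaw": 0},{"translation": [0,-4,-1],"delta_rot": [0,0,0],"jaw": 0},{"translation": [0,-5,-4],"delta_rot": [0,0,0],"jaw": 0},{"translation": [-4,-6,-4],"delta_rot": [0,0,0],"jaw": 5.5},{"translation": [-8,-9,-3],"delta_rot": [0,0,0],"jaw": 5.5},{"translation": [-12,-12,0],"delta_rot": [0,0,0],"jaw": 5.5},{"translation": [-13.3,-13,1],"delta_rot": [0,0,0],"jaw": 5.5},{"translation": [-13.3,-13,1],"delta_rot": [0,0,0],"jaw": 5.5}]'

```text
time: 7.3
tool_pos: [0.5143, -0.1755, 0.226]
tool_rot: [-0.002, 0.599, 0.801, -0.0]
contact_force: [-0.0, 0.6, 0.1]
gripper_width: 0.644
grasp_force: 0.0
```

```bash
cat > hd.py <<'E'
from h import *
g=grab_frame("wrist"); w=wpts(g); s=st()
a=w-O; H=np.stack([a@EX,a@EY,w[...,2]],-1)
t=s["tool_pos"]-O; print("tcp h",(t@EX).round(4),(t@EY).round(4),t[2].round(4))
m=mask(g,(0,150,70),(6,255,255)); k,l,q,c=cv2.connectedComponentsWithStats(m)
for i in range(1,k):
    if q[i,4]>150: print(q[i],np.nanpercentile(H[l==i],[2,50,98],axis=0).round(4).tolist())
d=(cv2.cvtColor(g["pixels"],cv2.COLOR_BGR2GRAY)<110)&(abs(H[...,0]-t@EX)<.06)&(abs(H[...,1]-t@EY)<.02)&(H[...,2]>t[2])
for z in np.arange(.005,.07,.005):
    n=d&(H[...,2]>=z+t[2])&(H[...,2]<z+t[2]+.005)
    if n.sum()>15: print(round(z,3),n.sum(),np.percentile(H[n]-[t@EX,t@EY,0],[2,98],axis=0).round(4)[:,:2].tolist())
E
python3 hd.py; sed -n 1,3p kn.py >/dev/null; python3 kn.py | tail -3
```

```text
t 7.35 p [ 0.5155 -0.1743  0.2277] q [-6.000e-04  5.981e-01  8.014e-01  5.000e-04] F [0.81 0.12 0.89] w 0.646 j [-4.640e-01 -1.500e-01  1.781e+00  1.000e-03  1.512e+00 -7.520e-01]
tcp h -0.0729 -0.1231 0.2277
[   0    0   53   66 1190] [[-0.5122, 0.0886, 0.008], [-0.4597, 0.1212, 0.0115], [-0.4259, 0.1563, 0.017]]
[ 306  168   38  156 5353] [[-0.086, -0.162, 0.1747], [-0.0756, -0.1125, 0.1829], [-0.0657, -0.0714, 0.1851]]
[ 532  212   42   47 1474] [[0.1345, -0.159, 0.0633], [0.1539, -0.1356, 0.0746], [0.1782, -0.1159, 0.0762]]
0.02 77 [[-0.0304, -0.0089], [0.0253, 0.0084]]
0.025 343 [[-0.0394, -0.0105], [0.0318, 0.011]]
0.03 521 [[-0.0417, -0.0103], [0.0369, 0.0111]]
0.035 643 [[-0.0427, -0.0098], [0.0375, 0.0111]]
0.04 650 [[-0.0429, -0.0097], [0.0379, 0.011]]
0.045 729 [[-0.0426, -0.0104], [0.0377, 0.0111]]
0.05 764 [[-0.0422, -0.0103], [0.0374, 0.0111]]
0.055 847 [[-0.0359, -0.0092], [0.0308, 0.0111]]
0.06 545 [[-0.0463, -0.002], [0.0417, 0.0122]]
0.065 1197 [[-0.0553, 0.006], [0.0505, 0.0134]]
t 7.4 p [ 0.5163 -0.1737  0.229 ] q [3.000e-04 5.975e-01 8.019e-01 7.000e-04] F [ 0.39  0.73 -0.13] w 0.645 j [-4.620e-01 -1.510e-01  1.779e+00  1.000e-03  1.512e+00 -7.520e-01]
tool rel knob0 hx,hy -0.10358613487550213 -0.13269500078877064 F x 0.5823895125761659
```

Run:
```python
from h import *
st(); print(goal(O-.073*EX-.124*EY+[0,0,.133]))
```

```text
t 7.4 p [ 0.5163 -0.1737  0.229 ] q [3.000e-04 5.975e-01 8.019e-01 7.000e-04] F [ 0.39  0.73 -0.13] w 0.645 j [-4.620e-01 -1.510e-01  1.779e+00  1.000e-03  1.512e+00 -7.520e-01]
(array([-0.13, -0.13,  9.6 ]), array([ 0.001, -0.   ,  0.005]))
```

>>> send_rows --steps '[{"translation": [-0.1,-0.1,2],"delta_rot": [0,0,0],"jaw": 5.5},{"translation": [-0.1,-0.1,4],"delta_rot": [0,0,0],"jaw": 5.5},{"translation": [-0.1,-0.1,6],"delta_rot": [0,0,0],"jaw": 5.5},{"translation": [-0.1,-0.1,8],"delta_rot": [0,0,0],"jaw": 5.5},{"translation": [-0.1,-0.1,9.2],"delta_rot": [0,0,0],"jaw": 5.5},{"translation": [-0.1,-0.1,9.6],"delta_rot": [0,0,0],"jaw": 5.5},{"translation": [-0.1,-0.1,9.6],"delta_rot": [0,0,0],"jaw": 5.5},{"translation": [-0.1,-0.1,9.6],"delta_rot": [0,0,0],"jaw": 5.5}]'

```text
time: 8.2
tool_pos: [0.5162, -0.1752, 0.1343]
tool_rot: [0.001, 0.597, 0.802, 0.0]
contact_force: [1.5, -0.0, 1.1]
gripper_width: 0.644
grasp_force: 0.0
```

```bash
python3 hd.py
python3 - <<'E'
from h import *
f=grab_frame("scene"); g=grab_frame("wrist")
a=cv2.resize(f["pixels"][200:300,190:310],(480,400),interpolation=cv2.INTER_CUBIC)
b=cv2.resize(g["pixels"][100:400,120:520],(320,240)); b=cv2.copyMakeBorder(b,0,160,0,0,cv2.BORDER_CONSTANT)
cv2.imwrite("pics/d.png",np.hstack([a,b]))
E
```

```text
t 8.25 p [ 0.5162 -0.1753  0.1344] q [1.200e-03 5.970e-01 8.022e-01 3.000e-04] F [-0.76 -0.8  -0.1 ] w 0.647 j [-0.464 -0.08   1.875  0.     1.344 -0.755]
tcp h -0.0725 -0.1241 0.1344
[  287   191    65   221 12544] [[-0.0859, -0.1528, 0.175], [-0.0758, -0.1035, 0.1829], [-0.0657, -0.0706, 0.185]]
[ 579  236   50   59 2209] [[0.1339, -0.1587, 0.0611], [0.1503, -0.136, 0.0745], [0.1771, -0.1156, 0.076]]
0.02 25 [[-0.0289, -0.0083], [0.0267, 0.0094]]
0.025 231 [[-0.0315, -0.0092], [0.0301, 0.0119]]
0.03 374 [[-0.0403, -0.0092], [0.0379, 0.0121]]
0.035 507 [[-0.0414, -0.0113], [0.039, 0.0122]]
0.04 1069 [[-0.0412, -0.0177], [0.0387, 0.019]]
0.045 4516 [[-0.03, -0.0189], [0.0278, 0.0192]]
0.05 1153 [[-0.0412, -0.0182], [0.0387, 0.0187]]
0.055 503 [[-0.0354, -0.0091], [0.033, 0.0122]]
0.06 726 [[-0.0364, -0.0047], [0.0345, 0.0129]]
0.065 838 [[-0.0523, 0.0068], [0.0484, 0.0146]]
```

View pics/d.png

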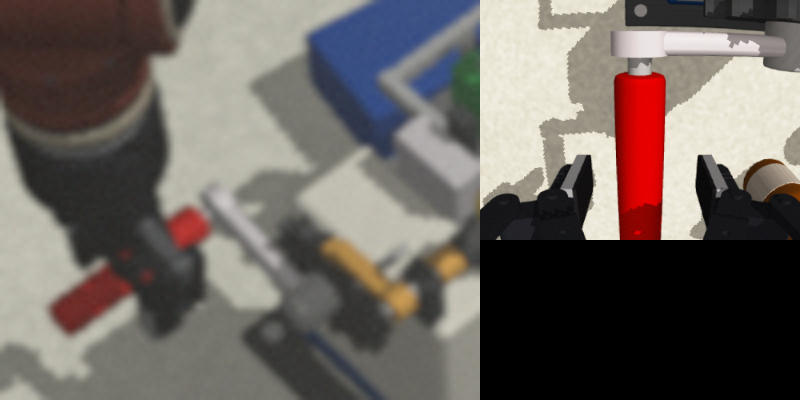

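The fingers straddle the red sleeve, which lies centred between the pads at (640,130), with the tips below its underside. I grip.

>>> send_rows --steps '[{"translation": [0,-0.2,0],"delta_rot": [0,0,0],"jaw": 4},{"translation": [0,-0.2,0],"delta_rot": [0,0,0],"jaw": 2.5},{"translation": [0,-0.2,0],"delta_rot": [0,0,0],"jaw": 1.8},{"translation": [0,-0.2,0],"delta_rot": [0,0,0],"jaw": 1.8},{"translation": [0,-0.2,0],"delta_rot": [0,0,0],"jaw": 1.8},{"translation": [0,-0.2,0],"delta_rot": [0,0,0],"jaw": 1.8},{"translation": [0,-0.2,0],"delta_rot": [0,0,0],"jaw": 1.8},{"translation": [0,-0.2,0],"delta_rot": [0,0,0],"jaw": 1.8}]'

```text
time: 9.15
tool_pos: [0.5137, -0.1756, 0.1332]
tool_rot: [0.0, 0.597, 0.802, 0.0]
contact_force: [2.8, 0.1, 1.0]
gripper_width: 0.237
grasp_force: 58.6
```

```bash
python3 hd.py
```

```text
t 9.2 p [ 0.5137 -0.1756  0.1332] q [5.000e-04 5.971e-01 8.022e-01 3.000e-04] F [3.02 1.39 1.36] w 0.24 j [-0.467 -0.083  1.88   0.     1.344 -0.758]
tcp h -0.0749 -0.1238 0.1332
[  294   191    65   221 12495] [[-0.0859, -0.1517, 0.1756], [-0.076, -0.1028, 0.1828], [-0.066, -0.0705, 0.1849]]
[ 582  237   50   59 2200] [[0.1339, -0.1587, 0.061], [0.1501, -0.1361, 0.0745], [0.1776, -0.1156, 0.076]]
0.025 127 [[-0.0234, 0.0069], [0.0208, 0.0119]]
0.03 225 [[-0.0245, 0.0069], [0.0219, 0.0117]]
0.035 280 [[-0.0244, 0.0068], [0.0221, 0.0133]]
0.04 558 [[-0.0241, -0.0183], [0.0217, 0.019]]
0.045 3130 [[-0.0217, -0.0189], [0.019, 0.0192]]
0.05 2342 [[-0.0119, -0.019], [0.0097, 0.0191]]
0.055 777 [[-0.0185, -0.0098], [0.0161, 0.0124]]
0.06 779 [[-0.0324, -0.0044], [0.0296, 0.0143]]
0.065 1628 [[-0.0405, -0.0064], [0.0381, 0.0144]]
```

>>> send_rows --steps '[{"translation": [0,-0.02,0.13],"delta_rot": [0,0,0],"jaw": 1.8},{"translation": [0,-0.04,0.26],"delta_rot": [0,0,0],"jaw": 1.8},{"translation": [0,-0.06,0.4],"delta_rot": [0,0,0],"jaw": 1.8},{"translation": [0,-0.07,0.54],"delta_rot": [0,0,0],"jaw": 1.8},{"translation": [0,-0.08,0.68],"delta_rot": [0,0,0],"jaw": 1.8},{"translation": [0,-0.09,0.82],"delta_rot": [0,0,0],"jaw": 1.8},{"translation": [0,-0.1,0.95],"delta_rot": [0,0,0],"jaw": 1.8},{"translation": [0,-0.11,1.05],"delta_rot": [0,0,0],"jaw": 1.8}]'

```text
time: 10.0
tool_pos: [0.5128, -0.176, 0.1236]
tool_rot: [0.001, 0.597, 0.802, 0.0]
contact_force: [1.5, 1.7, 6.2]
gripper_width: 0.239
grasp_force: 59.0
```

```bash
cat > fb.py <<'E'
from h import *
import sys
ref=np.load("ref.npy") if len(sys.argv)>1 else np.array([-.001,.1205])
def rep():
    s=state(); t=s["tool_pos"]-O; x,z=t@EX-ref[0],t[2]-ref[1]; th=np.arctan2(-x,z); F=s["contact_force"]; fx,fz=F@EX,F[2]
    # tangent towards lowering (decreasing th); radial outward
    ft=fx*np.cos(th)+fz*np.sin(th); fr=-fx*np.sin(th)+fz*np.cos(th)
    print("t",round(s["time"],2),"hx,hy,z",np.round([t@EX,t@EY,t[2]],4),"crank",round(th-1.40,3),"r",round(np.hypot(x,z)*1000,1),"pull(low)",round(ft,1),"radial",round(fr,1),"hy",round(F@EY,1),"grip",round(s["grasp_force"],1),round(s["gripper_width"],3))
    return s
E
cat > pw.py <<'E'
from h import *
# pawl: brass pixels in scene view near the wheel; carriage height from caps/green top view
f=grab_frame("scene"); w=pts(f); a=w-O; H=np.stack([a@EX,a@EY,w[...,2]],-1)
m=(mask(f,(12,110,100),(23,255,255))>0)&(H[...,1]<0)&(H[...,1]>-.09)&(H[...,0]>-.05)&(H[...,0]<.09)&(H[...,2]>.17)
q=H[m]
for x in np.arange(-.03,.08,.012):
    n=abs(q[:,0]-x)<.006
    if n.sum()>3: print("pawl hx",round(x,3),n.sum(),"z top",np.percentile(q[n,2],90).round(4))
g=grab_frame("top"); w=pts(g); m=mask(g,(45,80,50),(85,255,255))>0; z=w[...,2][m]; print("green z",np.nanmedian(z[z<.3]))
E
python3 -c "
from fb import *
rep()"; python3 pw.py
```

```text
t 10.0 hx,hy,z [-0.0759 -0.1239  0.1236] crank 0.129 r 75.0 pull(low) 6.3 radial -1.7 hy 1.2 grip 59.0 0.239
pawl hx 0.006 16 z top 0.2253
pawl hx 0.018 31 z top 0.2291
pawl hx 0.03 31 z top 0.2243
pawl hx 0.042 31 z top 0.2199
pawl hx 0.054 64 z top 0.2185
pawl hx 0.066 23 z top 0.2172
pawl hx 0.078 8 z top 0.2789
green z 0.18069551873921175
```

Run:
```python
from h import *
f=grab_frame("scene"); a=cv2.resize(f["pixels"][225:305,245:345],(500,400),interpolation=cv2.INTER_CUBIC)
b=cv2.resize(cv2.imread("pics/scene0.png")[225:305,245:345],(300,240),interpolation=cv2.INTER_CUBIC); b=cv2.copyMakeBorder(b,0,160,0,0,cv2.BORDER_CONSTANT)
cv2.imwrite("pics/e.png",np.hstack([a,b]))
f=grab_frame("top");w=pts(f); a=w-O; hx=a@EX; hy=a@EY
for x0 in np.arange(-.06,.08,.02):
    m=(hx>=x0)&(hx<x0+.02)&(hy>=-.06)&(hy<-.02); print(round(x0,2),np.nanmax(w[...,2][m]).round(3))
```

```text
-0.06 0.186
-0.04 0.198
-0.02 0.227
0.0 0.233
0.02 0.227
0.04 0.22
0.06 0.216
0.08 0.004
```

View pics/e.png

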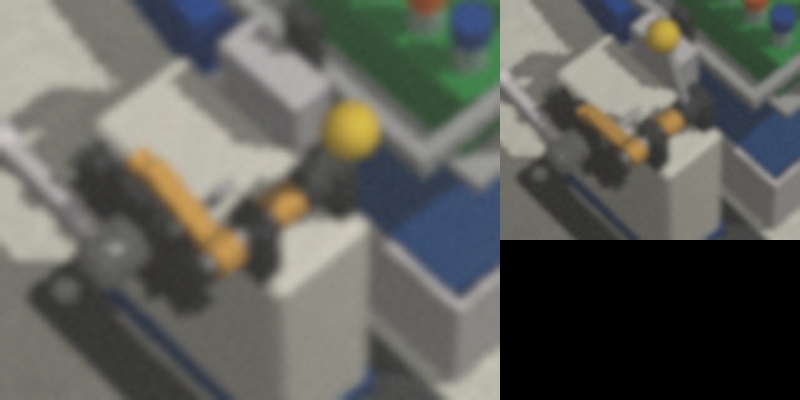

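The pawl nose is up, top 206 → 227 mm (crop (140,160)), and the lever is over, knob at (350,130). I now lower along the arc.

```bash
cat > arc.py <<'E'
import sys,numpy as np
c0=float(sys.argv[1]);cs=[float(v) for v in sys.argv[2].split(",")]
P=lambda c:np.array([-7.5*np.sin(1.4+c),-7.5*np.cos(1.4+c)])
for c in cs: print(c,np.round(P(c)-P(c0),2))
E
for a in "0.13 .1,.05,-.01,-.07,-.13,-.19,-.25,-.3" "-0.3 -.34,-.4,-.46,-.52,-.58,-.64,-.7,-.75" "-.75 -.79,-.85,-.91,-.97,-1.03,-1.09,-1.15,-1.2" "-1.2 -1.24,-1.3,-1.36,-1.42,-1.48,-1.53,-1.57,-1.6"; do python3 arc.py $a; echo; done
```

```text
0.1 [ 0.01 -0.22]
0.05 [ 0.05 -0.6 ]
-0.01 [ 0.12 -1.04]
-0.07 [ 0.21 -1.48]
-0.13 [ 0.33 -1.92]
-0.19 [ 0.48 -2.34]
-0.25 [ 0.65 -2.76]
-0.3 [ 0.81 -3.1 ]

-0.34 [ 0.14 -0.26]
-0.4 [ 0.37 -0.65]
-0.46 [ 0.63 -1.02]
-0.52 [ 0.9  -1.38]
-0.58 [ 1.2  -1.71]
-0.64 [ 1.52 -2.03]
-0.7 [ 1.85 -2.33]
-0.75 [ 2.15 -2.57]

-0.79 [ 0.24 -0.18]
-0.85 [ 0.62 -0.42]
-0.91 [ 1.01 -0.65]
-0.97 [ 1.41 -0.85]
-1.03 [ 1.83 -1.02]
-1.09 [ 2.25 -1.17]
-1.15 [ 2.68 -1.3 ]
-1.2 [ 3.05 -1.38]

-1.24 [ 0.3  -0.05]
-1.3 [ 0.74 -0.11]
-1.36 [ 1.19 -0.14]
-1.42 [ 1.64 -0.15]
-1.48 [ 2.09 -0.13]
-1.53 [ 2.46 -0.09]
-1.57 [ 2.76 -0.04]
-1.6 [2.98 0.  ]
```

>>> send_rows --steps '[{"translation": [0,0.01,-0.22],"delta_rot": [0,0,0],"jaw": 1.8},{"translation": [0,0.05,-0.6],"delta_rot": [0,0,0],"jaw": 1.8},{"translation": [0,0.12,-1.04],"delta_rot": [0,0,0],"jaw": 1.8},{"translation": [0,0.21,-1.48],"delta_rot": [0,0,0],"jaw": 1.8},{"translation": [0,0.33,-1.92],"delta_rot": [0,0,0],"jaw": 1.8},{"translation": [0,0.48,-2.34],"delta_rot": [0,0,0],"jaw": 1.8},{"translation": [0,0.65,-2.76],"delta_rot": [0,0,0],"jaw": 1.8},{"translation": [0,0.81,-3.1],"delta_rot": [0,0,0],"jaw": 1.8}]'

```text
time: 11.0
tool_pos: [0.5205, -0.1736, 0.1539]
tool_rot: [0.0, 0.597, 0.802, 0.0]
contact_force: [4.5, 1.5, 3.7]
gripper_width: 0.238
grasp_force: 58.9
```

```bash
python3 -c "
from fb import *
s=rep(); print(s['joint_vel'])"
```

```text
t 11.0 hx,hy,z [-0.0679 -0.1238  0.1539] crank -0.292 r 74.7 pull(low) 5.4 radial -2.7 hy 0.2 grip 58.9 0.238
[ 0.02127154  0.00374851 -0.0579256   0.00241973  0.0542618   0.0187174 ]
```

Tracking well.

>>> send_rows --steps '[{"translation": [0,0.14,-0.26],"delta_rot": [0,0,0],"jaw": 1.8},{"translation": [0,0.37,-0.65],"delta_rot": [0,0,0],"jaw": 1.8},{"translation": [0,0.63,-1.02],"delta_rot": [0,0,0],"jaw": 1.8},{"translation": [0,0.9,-1.38],"delta_rot": [0,0,0],"jaw": 1.8},{"translation": [0,1.2,-1.71],"delta_rot": [0,0,0],"jaw": 1.8},{"translation": [0,1.52,-2.03],"delta_rot": [0,0,0],"jaw": 1.8},{"translation": [0,1.85,-2.33],"delta_rot": [0,0,0],"jaw": 1.8},{"translation": [0,2.15,-2.57],"delta_rot": [0,0,0],"jaw": 1.8}]'

```text
time: 11.8
tool_pos: [0.541, -0.1676, 0.1794]
tool_rot: [0.0, 0.597, 0.802, -0.0]
contact_force: [5.1, 1.1, 2.9]
gripper_width: 0.243
grasp_force: 58.9
```

```bash
python3 -c "
from fb import *
s=rep()"
```

```text
t 11.8 hx,hy,z [-0.0465 -0.1238  0.1794] crank -0.742 r 74.4 pull(low) 5.9 radial -0.9 hy -0.4 grip 58.9 0.243
```

>>> send_rows --steps '[{"translation": [0,0.24,-0.18],"delta_rot": [0,0,0],"jaw": 1.8},{"translation": [0,0.62,-0.42],"delta_rot": [0,0,0],"jaw": 1.8},{"translation": [0,1.01,-0.65],"delta_rot": [0,0,0],"jaw": 1.8},{"translation": [0,1.41,-0.85],"delta_rot": [0,0,0],"jaw": 1.8},{"translation": [0,1.83,-1.02],"delta_rot": [0,0,0],"jaw": 1.8},{"translation": [0,2.25,-1.17],"delta_rot": [0,0,0],"jaw": 1.8},{"translation": [0,2.68,-1.3],"delta_rot": [0,0,0],"jaw": 1.8},{"translation": [0,3.05,-1.38],"delta_rot": [0,0,0],"jaw": 1.8}]'

```text
time: 12.6
tool_pos: [0.5706, -0.1589, 0.1931]
tool_rot: [0.001, 0.597, 0.802, 0.0]
contact_force: [5.8, -0.1, 3.1]
gripper_width: 0.237
grasp_force: 58.9
```

>>> send_rows --steps '[{"translation": [0,0.3,-0.05],"delta_rot": [0,0,0],"jaw": 1.8},{"translation": [0,0.74,-0.11],"delta_rot": [0,0,0],"jaw": 1.8},{"translation": [0,1.19,-0.14],"delta_rot": [0,0,0],"jaw": 1.8},{"translation": [0,1.64,-0.15],"delta_rot": [0,0,0],"jaw": 1.8},{"translation": [0,2.09,-0.13],"delta_rot": [0,0,0],"jaw": 1.8},{"translation": [0,2.46,-0.09],"delta_rot": [0,0,0],"jaw": 1.8},{"translation": [0,2.76,-0.04],"delta_rot": [0,0,0],"jaw": 1.8},{"translation": [0,2.98,0],"delta_rot": [0,0,0],"jaw": 1.8}]'

```text
time: 13.4
tool_pos: [0.5995, -0.1503, 0.193]
tool_rot: [0.001, 0.597, 0.802, 0.0]
contact_force: [8.2, 0.7, 2.3]
gripper_width: 0.24
grasp_force: 58.8
```

```bash
python3 -c "
from fb import *
s=rep()"; for a in "-1.6 -1.62,-1.65,-1.68,-1.71,-1.74,-1.76,-1.78,-1.79" "-1.79 -1.80,-1.82,-1.84,-1.86,-1.88,-1.9,-1.91,-1.92"  ; do python3 arc.py $a; echo; done; python3 pw.py | tail -1
```

```text
t 13.4 hx,hy,z [ 0.0145 -0.1236  0.193 ] crank -1.611 r 74.1 pull(low) 7.4 radial 3.9 hy -1.6 grip 58.8 0.24
-1.62 [0.15 0.03]
-1.65 [0.37 0.08]
-1.68 [0.58 0.14]
-1.71 [0.8  0.21]
-1.74 [1.01 0.28]
-1.76 [1.15 0.33]
-1.78 [1.29 0.39]
-1.79 [1.36 0.41]

-1.8 [0.07 0.03]
-1.82 [0.21 0.09]
-1.84 [0.34 0.15]
-1.86 [0.48 0.22]
-1.88 [0.61 0.28]
-1.9 [0.74 0.35]
-1.91 [0.81 0.39]
-1.92 [0.88 0.43]

green z 0.12540434153725116
```

>>> send_rows --steps '[{"translation": [0,0.15,0.03],"delta_rot": [0,0,0],"jaw": 1.8},{"translation": [0,0.37,0.08],"delta_rot": [0,0,0],"jaw": 1.8},{"translation": [0,0.58,0.14],"delta_rot": [0,0,0],"jaw": 1.8},{"translation": [0,0.8,0.21],"delta_rot": [0,0,0],"jaw": 1.8},{"translation": [0,1.01,0.28],"delta_rot": [0,0,0],"jaw": 1.8},{"translation": [0,1.15,0.33],"delta_rot": [0,0,0],"jaw": 1.8},{"translation": [0,1.29,0.39],"delta_rot": [0,0,0],"jaw": 1.8},{"translation": [0,1.36,0.41],"delta_rot": [0,0,0],"jaw": 1.8}]'

```text
time: 14.3
tool_pos: [0.6126, -0.1464, 0.1887]
tool_rot: [0.001, 0.597, 0.802, 0.0]
contact_force: [9.4, -0.7, 1.2]
gripper_width: 0.235
grasp_force: 58.8
```

>>> send_rows --steps '[{"translation": [0,0.07,0.03],"delta_rot": [0,0,0],"jaw": 1.8},{"translation": [0,0.21,0.09],"delta_rot": [0,0,0],"jaw": 1.8},{"translation": [0,0.34,0.15],"delta_rot": [0,0,0],"jaw": 1.8},{"translation": [0,0.48,0.22],"delta_rot": [0,0,0],"jaw": 1.8},{"translation": [0,0.61,0.28],"delta_rot": [0,0,0],"jaw": 1.8},{"translation": [0,0.74,0.35],"delta_rot": [0,0,0],"jaw": 1.8},{"translation": [0,0.81,0.39],"delta_rot": [0,0,0],"jaw": 1.8},{"translation": [0,0.88,0.43],"delta_rot": [0,0,0],"jaw": 1.8}]'

```text
time: 15.1
tool_pos: [0.6211, -0.1439, 0.1843]
tool_rot: [0.001, 0.597, 0.802, 0.0]
contact_force: [8.8, -0.6, 0.0]
gripper_width: 0.239
grasp_force: 58.8
```

```bash
python3 -c "
from fb import *
s=rep()"; for c in 1.92 2.02 2.12 2.22 2.32 2.42 2.52 2.62 2.72 2.82 2.92; do echo "== $c"; python3 arc.py -$c $(python3 -c "print(','.join('%.3f'%(-$c-d) for d in (.015,.03,.05,.065,.08,.09,.1)))")|cut -d' ' -f2-|tr '\n' ' '; done
```

```text
t 15.1 hx,hy,z [ 0.037  -0.1236  0.1843] crank -1.937 r 74.2 pull(low) 7.1 radial 4.2 hy -3.0 grip 58.8 0.239
== 1.92
[0.1  0.06] [0.19 0.11] [0.32 0.19] [0.41 0.26] [0.51 0.32] [0.57 0.36] [0.63 0.4 ] == 2.02
[0.09 0.07] [0.18 0.13] [0.3  0.23] [0.39 0.3 ] [0.47 0.37] [0.53 0.42] [0.59 0.47] == 2.12
[0.08 0.07] [0.17 0.15] [0.28 0.25] [0.36 0.33] [0.43 0.41] [0.49 0.47] [0.54 0.52] == 2.22
[0.08 0.08] [0.15 0.17] [0.25 0.28] [0.32 0.37] [0.39 0.45] [0.44 0.51] [0.48 0.57] == 2.32
[0.07 0.09] [0.13 0.18] [0.22 0.3 ] [0.28 0.4 ] [0.34 0.49] [0.38 0.55] [0.42 0.62] == 2.42
[0.06 0.1 ] [0.11 0.19] [0.19 0.32] [0.24 0.42] [0.29 0.52] [0.33 0.59] [0.36 0.66] == 2.52
[0.05 0.1 ] [0.09 0.2 ] [0.15 0.34] [0.2  0.45] [0.24 0.55] [0.27 0.62] [0.29 0.69] == 2.62
[0.04 0.11] [0.07 0.21] [0.12 0.36] [0.15 0.46] [0.18 0.57] [0.2  0.64] [0.22 0.72] == 2.72
[0.03 0.11] [0.05 0.22] [0.08 0.37] [0.11 0.48] [0.13 0.59] [0.14 0.66] [0.15 0.73] == 2.82
[0.02 0.11] [0.03 0.22] [0.05 0.37] [0.06 0.48] [0.07 0.6 ] [0.07 0.67] [0.08 0.75] == 2.92
[0.   0.11] [0.01 0.22] [0.01 0.37] [0.01 0.49] [0.01 0.6 ] [0.   0.67] [0.   0.75]
```

>>> send_rows --steps '[{"translation": [0,0.1,0.06],"delta_rot": [0,0,0],"jaw": 1.8},{"translation": [0,0.19,0.11],"delta_rot": [0,0,0],"jaw": 1.8},{"translation": [0,0.32,0.19],"delta_rot": [0,0,0],"jaw": 1.8},{"translation": [0,0.41,0.26],"delta_rot": [0,0,0],"jaw": 1.8},{"translation": [0,0.51,0.32],"delta_rot": [0,0,0],"jaw": 1.8},{"translation": [0,0.57,0.36],"delta_rot": [0,0,0],"jaw": 1.8},{"translation": [0,0.63,0.4],"delta_rot": [0,0,0],"jaw": 1.8},{"translation": [0,0.63,0.4],"delta_rot": [0,0,0],"jaw": 1.8}]'

```text
time: 15.9
tool_pos: [0.6272, -0.1421, 0.1801]
tool_rot: [0.001, 0.597, 0.802, 0.001]
contact_force: [10.7, -0.7, 0.0]
gripper_width: 0.239
grasp_force: 58.7
```

```bash
python3 -c "
from fb import *
s=rep()"
```

```text
t 15.9 hx,hy,z [ 0.0434 -0.1235  0.1801] crank -2.04 r 74.3 pull(low) 8.1 radial 6.0 hy -3.7 grip 58.7 0.239
```

>>> send_rows --steps '[{"translation": [0,0.09,0.07],"delta_rot": [0,0,0],"jaw": 1.8},{"translation": [0,0.19,0.12],"delta_rot": [0,0,0],"jaw": 1.8},{"translation": [0,0.32,0.21],"delta_rot": [0,0,0],"jaw": 1.8},{"translation": [0,0.41,0.28],"delta_rot": [0,0,0],"jaw": 1.8},{"translation": [0,0.49,0.35],"delta_rot": [0,0,0],"jaw": 1.8},{"translation": [0,0.55,0.4],"delta_rot": [0,0,0],"jaw": 1.8},{"translation": [0,0.61,0.45],"delta_rot": [0,0,0],"jaw": 1.8},{"translation": [0,0.61,0.45],"delta_rot": [0,0,0],"jaw": 1.8}]'

```text
time: 16.7
tool_pos: [0.6329, -0.1404, 0.1752]
tool_rot: [0.001, 0.597, 0.802, 0.0]
contact_force: [10.4, -0.1, -0.9]
gripper_width: 0.232
grasp_force: 58.7
```

```bash
python3 -c "
from fb import *
s=rep()"
```

```text
t 16.7 hx,hy,z [ 0.0493 -0.1235  0.1752] crank -2.144 r 74.3 pull(low) 7.9 radial 6.0 hy -3.0 grip 58.7 0.232
```

>>> send_rows --steps '[{"translation": [0,0.08,0.07],"delta_rot": [0,0,0],"jaw": 1.8},{"translation": [0,0.18,0.14],"delta_rot": [0,0,0],"jaw": 1.8},{"translation": [0,0.29,0.24],"delta_rot": [0,0,0],"jaw": 1.8},{"translation": [0,0.37,0.32],"delta_rot": [0,0,0],"jaw": 1.8},{"translation": [0,0.45,0.4],"delta_rot": [0,0,0],"jaw": 1.8},{"translation": [0,0.51,0.46],"delta_rot": [0,0,0],"jaw": 1.8},{"translation": [0,0.55,0.51],"delta_rot": [0,0,0],"jaw": 1.8},{"translation": [0,0.55,0.51],"delta_rot": [0,0,0],"jaw": 1.8}]'

```text
time: 17.5
tool_pos: [0.638, -0.1389, 0.1698]
tool_rot: [0.001, 0.597, 0.802, 0.0]
contact_force: [9.8, -1.3, -1.5]
gripper_width: 0.238
grasp_force: 58.6
```

```bash
python3 -c "
from fb import *
s=rep()"
```

```text
t 17.5 hx,hy,z [ 0.0546 -0.1235  0.1698] crank -2.245 r 74.4 pull(low) 7.1 radial 5.8 hy -4.0 grip 58.6 0.238
```

>>> send_rows --steps '[{"translation": [0,0.08,0.08],"delta_rot": [0,0,0],"jaw": 1.8},{"translation": [0,0.16,0.16],"delta_rot": [0,0,0],"jaw": 1.8},{"translation": [0,0.26,0.27],"delta_rot": [0,0,0],"jaw": 1.8},{"translation": [0,0.33,0.36],"delta_rot": [0,0,0],"jaw": 1.8},{"translation": [0,0.4,0.44],"delta_rot": [0,0,0],"jaw": 1.8},{"translation": [0,0.45,0.5],"delta_rot": [0,0,0],"jaw": 1.8},{"translation": [0,0.49,0.56],"delta_rot": [0,0,0],"jaw": 1.8},{"translation": [0,0.49,0.56],"delta_rot": [0,0,0],"jaw": 1.8}]'

```text
time: 18.3
tool_pos: [0.6416, -0.1377, 0.1653]
tool_rot: [0.0, 0.597, 0.802, -0.001]
contact_force: [4.1, -3.5, 3.1]
gripper_width: 0.236
grasp_force: 58.9
```

```bash
python3 -c "
from fb import *
s=rep()"
```

```text
t 18.3 hx,hy,z [ 0.0584 -0.1234  0.1653] crank -2.325 r 74.4 pull(low) -0.7 radial 4.2 hy -4.5 grip 58.9 0.236
```

Pull is down to about zero, so it has landed. I average a few readings to confirm.

```bash
python3 -c "
from fb import *
for i in range(6):
    rep(); grab_frame('wrist')
"; python3 pw.py | tail -1
```

```text
t 18.3 hx,hy,z [ 0.0584 -0.1234  0.1653] crank -2.325 r 74.4 pull(low) -0.7 radial 4.2 hy -4.5 grip 58.9 0.236
t 18.35 hx,hy,z [ 0.0584 -0.1234  0.1653] crank -2.325 r 74.4 pull(low) 0.2 radial 3.6 hy -4.8 grip 59.0 0.24
t 18.4 hx,hy,z [ 0.0584 -0.1234  0.1653] crank -2.325 r 74.4 pull(low) -1.2 radial 3.8 hy -4.5 grip 59.0 0.237
t 18.45 hx,hy,z [ 0.0584 -0.1234  0.1653] crank -2.325 r 74.4 pull(low) -0.8 radial 4.1 hy -4.6 grip 59.0 0.239
t 18.5 hx,hy,z [ 0.0584 -0.1234  0.1653] crank -2.325 r 74.4 pull(low) -0.1 radial 3.5 hy -4.9 grip 59.0 0.241
t 18.55 hx,hy,z [ 0.0584 -0.1234  0.1653] crank -2.325 r 74.4 pull(low) -0.5 radial 4.1 hy -3.3 grip 59.0 0.235
green z 0.10295385391372228
```

>>> send_rows --steps '[{"translation": [0,0,0],"delta_rot": [0,0,0],"jaw": 2.6},{"translation": [0,0,0],"delta_rot": [0,0,0],"jaw": 3.2},{"translation": [0,0,0],"delta_rot": [0,0,0],"jaw": 4.2},{"translation": [0,0,0],"delta_rot": [0,0,0],"jaw": 5},{"translation": [0,0,0],"delta_rot": [0,0,0],"jaw": 5},{"translation": [0,0,0],"delta_rot": [0,0,0],"jaw": 5},{"translation": [0,0,0],"delta_rot": [0,0,0],"jaw": 5},{"translation": [0,0,0],"delta_rot": [0,0,0],"jaw": 5}]'

```text
time: 19.5
tool_pos: [0.6416, -0.1372, 0.1653]
tool_rot: [-0.0, 0.597, 0.802, -0.0]
contact_force: [-0.3, 0.4, 0.0]
gripper_width: 0.586
grasp_force: 0.0
```

```bash
python3 hd.py | head -4; python3 pw.py | tail -1
```

```text
t 19.55 p [ 0.6417 -0.1372  0.1653] q [ 0.      0.5971  0.8022 -0.    ] F [0.31 0.35 0.19] w 0.581 j [-0.324  0.155  1.58  -0.     1.407 -0.615]
tcp h 0.0586 -0.1229 0.1653
[  292   193    65   219 12490] [[0.047, -0.1507, 0.2075], [0.0571, -0.1025, 0.2151], [0.0672, -0.0701, 0.2173]]
[ 424  225   62   63 2994] [[0.1344, -0.1592, 0.0633], [0.1551, -0.1361, 0.0747], [0.1782, -0.1155, 0.0761]]
green z 0.10302844154190938
```

Free, and the handle has stayed put. I retreat straight up.

>>> send_rows --steps '[{"translation": [0,0,-0.8],"delta_rot": [0,0,0],"jaw": 5},{"translation": [0,0,-2],"delta_rot": [0,0,0],"jaw": 5},{"translation": [0,0,-4],"delta_rot": [0,0,0],"jaw": 5},{"translation": [0,0,-7],"delta_rot": [0,0,0],"jaw": 5},{"translation": [0,0,-10],"delta_rot": [0,0,0],"jaw": 5},{"translation": [-1,-1,-13],"delta_rot": [0,0,0],"jaw": 5},{"translation": [-3,-2,-15],"delta_rot": [0,0,0],"jaw": 5},{"translation": [-4,-3,-15],"delta_rot": [0,0,0],"jaw": 5}]'

```text
time: 20.45
tool_pos: [0.6258, -0.1858, 0.3215]
tool_rot: [0.005, 0.597, 0.802, 0.001]
contact_force: [0.0, -0.0, 0.2]
gripper_width: 0.589
grasp_force: 0.0
```

```bash
python3 hd.py | head -4; python3 pw.py | tail -1; python3 kn.py | tail -2
python3 - <<'E'
from h import *
f=grab_frame("scene"); cv2.imwrite("pics/f.png",cv2.resize(f["pixels"][170:400,180:400],(574,600),interpolation=cv2.INTER_CUBIC))
E
```

```text
t 20.5 p [ 0.6241 -0.1871  0.3184] q [ 2.600e-03  5.980e-01  8.015e-01 -2.000e-04] F [ 0.62 -0.13 -0.97] w 0.585 j [-0.405  0.071  1.417 -0.002  1.649 -0.693]
tcp h 0.0278 -0.1658 0.3184
[  0   0  43  57 734] [[-0.5104, 0.0912, 0.0082], [-0.4538, 0.1254, 0.0115], [-0.4232, 0.1647, 0.0159]]
[ 347  103   31  130 3565] [[0.0468, -0.1626, 0.2075], [0.056, -0.1164, 0.2149], [0.0667, -0.0721, 0.2173]]
green z 0.10308678154633066
t 20.65 p [ 0.6237 -0.1837  0.3134] q [-0.0015  0.5973  0.802  -0.    ] F [ 0.46  0.33 -0.47] w 0.588 j [-4.010e-01  7.400e-02  1.422e+00  1.000e-03  1.648e+00 -6.920e-01]
tool rel knob0 hx,hy -0.003397307369799051 -0.17246371528504387 F x 0.5344171305039772
```

View pics/f.png

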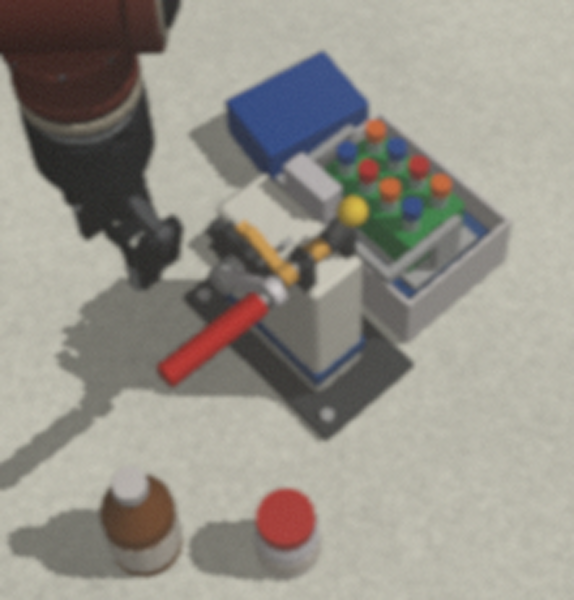

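The block (390,190) stands in the tub, the knob (353,212) is over, the handle (215,340) is free, and the bottle, pot and box are undisturbed. I hand the job in.

```bash
python3 -c "
from plant import *
print(job_done())"
```

```text
the job is handed in; nothing more can be done
None
```

The job is handed in: the block stands on the sprung plate with the pull on the handle faded to about zero, the lever is fully over, the handle is free, and the things around it look undisturbed in the last picture. It took about 20.7 s of the 64 s allowed; the judge's verdict was not shown.

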